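Finish a lot of cases and book it in at the tag reader

TASK

Finish the lot: stack the two loose closed cases, in either order, squarely one after the other onto the case that stands on the small aluminium pallet, and let go of them. Then pick up the lot's tag plate by its upright tab, tilt it to match the sloped face of the tag reader and press it gently flush onto the dark pad, centred and with its edges square to the pad, and finish while still gripping the tab and holding the tag pressed there. Do not shove the bottom case, change the reader's tilt or disturb the other things.

Things in the scene. Friction and masses are not known exactly. Their poses are not given: they have to be found in the camera images.
- pallet: flat aluminium plate, 110 x 70 x 8 mm, fixed to the table; the bottom case lies centred on it, with the same yaw within a few degrees; origin at the centre of its underside
- bottom_case: the column's bottom case, loose on the pallet: same shape as the other two, 100 x 60 x 35 mm, origin at the centre of its underside, 8 mm above the table, x along its 100 mm length
- case_a: closed plastic case with a flat lid, 100 x 60 x 35 mm (x, y, z), 0.2 to 0.45 kg, lying flat loose on the table, origin at the centre of its underside, z up; smooth 60 mm wide long sides to grip across y
- case_b: closed plastic case with a flat lid, 100 x 60 x 35 mm (x, y, z), 0.2 to 0.45 kg, lying flat loose on the table, origin at the centre of its underside, z up; smooth 60 mm wide long sides to grip across y
- tag: lot tag, 0.12 kg: aluminium plate 80 x 60 x 6 mm (x, y, z) lying flat, with an upright black tab at its centre, 40 mm long in x, 12 mm thick in y, top 47 mm above the underside; origin at the centre of the underside, z up through the tab; either end may be uphill. Gripped across the tab's thickness, it can swivel a little in the fingers about y when pressed and so settle flush
- reader: tag reader fixed to the table: grey foot 130 x 110 mm, two cheeks and a white tilting head, hinge along y 80 mm above the table; origin at the centre of the foot's underside; x points level the way the face rises, roughly away from the robot. The tilt (0.17 to 0.45 rad from level) differs each run; the stiff hinge holds it against 25 N on the face
- reader_face (a point): centre of the dark pad, at its surface: pad 104 x 84 mm (x, y), 1 to 2 mm proud of the head's white face (130 x 110 mm); x points up the slope, y along the hinge (level), z straight out of the face
- reader_top_edge (a point): middle of the upper edge of the head's face, 65 mm up the slope from the face's centre; it moves only if the head's tilt is changed
- sleeve: bystander: short steel tube standing on end, 48 mm across, 22 mm high
- shaft: bystander: stepped steel shaft piece standing up, 38 mm across, 40 mm high
- driver: bystander: screwdriver lying on the table, handle towards its -x
- spanner: bystander: steel spanner lying on the table
- oil: bystander: closed white bottle, 60 mm across, 170 mm high
- flange: bystander: turned aluminium flange lying flat, 56 mm across, 26 mm high with a 28 mm hub

How it is judged:
By the outcome, as a careful person would: the job done as asked, in the order asked, and still so for the second after the job is handed in, while the arm keeps its last pose, push and grip.
It also fails if it takes over 59 s, if anything falls off the work surface, if the arm or the gripper's body presses on something with over 40 N, if the wrist force passes 120 N, or if a joint passes its speed limit or range.

ROBOT

A 6-joint arm with a two-finger parallel gripper is mounted at the origin on the work surface. World frame = base frame: x ahead of the robot, y to its left, z up, the work surface at z = 0. Lengths are in m, angles in rad, forces in N, time in s.
With the tool pointing down it reaches from about 0.425 to 0.925 m from the base axis. Payload 12.5 kg.
Tool frame: the origin (TCP) lies between the finger pads, 19 mm behind the fingertips; this is the grasp point; z points along the fingers, y is the line along which they close (so a half turn about z gives the same grasp; the last joint's range is limited). The gripper opens to 85 mm and grips with 20 to 120 N. Pads are 22 mm wide; open, the fingers measure 114 mm over their backs; the gripper's body (76 mm by 85 mm) begins 54 mm behind the grasp point. The pads swing forward as they close: fully open they stand 13 mm farther back than shut.
Start: joints at [-1.405, 0.491, 1.559, -0, 1.092, -0.106], TCP at [0.168, -0.602, 0.25] pointing down, gripper open.
Joint ranges: [-3.1, 3.1], [-0.84, 2.19], [0.05, 2.79], [-1.13, 4.28], [0.06, 2.93], [-2.69, 2.69]. Speed limits (rad/s): [2.22, 2.22, 2.79, 3.14, 3.14, 3.14].

INTERFACE

Orientations are given as a unit quaternion [x, y, z, w].
In Python, from station import ctrl gives the robot as it stands. The module is installed in compiled form; this text tells all that it offers.
- The arm moves only by the tool move_arm, never from a script. Its argument "targets" is a list of rows, each a list of 7 numbers: the gripper command: -1 is shut, 1 is fully open, values between are in proportion, then the shift along the tool's x, y, z as a fraction of full scale, then the turn, a rotation vector about the tool's x, y, z as a fraction of full scale. A call has 1 to 20 rows; each row shifts and turns the commanded pose from where the row before left it, along the tool's axes as they then stand; what a row does not reach is not made up. Full scale, the value 1, is 0.025 m for a shift and 0.15 rad for a turn. A row lasts 1/10 s, in which the tool goes at most 50 mm and 8.59 degrees, less where a joint would pass 70% of its speed; a pose out of reach is approached as far as the arm can. A call with a number of a shift or a turn outside -1 to 1 is refused whole. A call with a gripper value outside its range is refused whole. The fingers move at their own pace and stop on an object; the grip force is fixed at half the most. Time passes only in rows, so rows that do not move let the fingers close. It gives the time, the measured TCP pose, the force, the opening and the grip force at its end, in the units of the state.
- ctrl.state(): the state, without advancing time (a new reading comes with each control period).
- ctrl.read_camera(name): name is "scene" or "top" or "wrist"; returns a dict with "pixels" (480x640x3 uint8, blue, green, red), "intrinsics" (3x3 intrinsics, pixels), "origin" and "attitude" of the camera in the world; the wrist camera has in their place "mount" (4x4, takes a point from camera to tool coordinates, whose origin is the TCP and whose axes are the flange's). Camera axes: x right, y up, looking along -z (the intrinsics and any distortion apply to the point x, -y, -z); pixel columns grow to the right and rows downward; lengths in m; the calibration is good to about 2 mm. A picture is of the moment at which its call begins: read the wrist's pose just before it. There is no depth.
- ctrl.hand_in(): hands the job in; it is judged then, once.
Trained networks look in the newest picture that a camera, given by its name, has taken for a name from the list of things; names that differ only in an ending like _2 or _b are one class to them, and where a whole thing is asked for, a point or a joint stands for the part that bears it (a point fixed in the world has none). Each returns a list of dicts, best first, with "conf" (0 to 1); they miss things now and then, are a little off and sometimes report something else, mostly with a low value. They report only what shows in the picture. A call takes as long as a camera call.
- ctrl.spot_in(camera, query): "box" ([left, top, right, bottom] in pixels, round what is visible of it).
- ctrl.spot_point(camera, query): "uv" ([column, row] in pixels: a listed point, or the origin of a listed thing).
The state is a dict: "time_s": time; "joints": joint angles; "joint_vel": joint speeds; "effort": joint torques, N m; "ee_pos": TCP position; "tool_rot": TCP orientation; "force": force on the tool from outside, world axes, zero at the start; "ft_torque": the same for the moment, N m; "grip_width": finger opening in m; "grip_force": force on a finger pad.
Only numpy, scipy, OpenCV 4.12 (cv2) and the standard library are available. Lean on these libraries where they do the work, as an engineer would, in place of code of your own. Each camera call takes 0.05 s, during which the arm holds its last target. There are 200 camera calls.

## Working session

There is one attempt and no reset: what is moved stays moved. The work goes in short steps, Python scripts to look and compute and a tool call to move; the robot and the scene stay as the last step left them, time stands still between calls to the robot, and variables do not carry over. Pictures are saved under pics/ and viewed, at most 10 in all, crops included, and the job is handed in when it is done.

Besides the shell and the picture viewer there is one more tool, called as name([rows], argument=value, ...), one row to a line, values as JSON. move_arm: Moves the arm, as the interface text tells. Shift numbers are shares of 0.025 m and turn numbers shares of 0.15 rad, none past 1 either way. Its arguments: {"type":"object","properties":{"targets":{"type":"array","items":{"type":"array","items":{"type":"number"}}}},"required":["targets"]}

```bash
mkdir -p pics; ls; cat > h.py <<'E'
import numpy as np, cv2
from scipy.spatial.transform import Rotation as R
from station import ctrl
def cam(n):
    s=ctrl.state(); c=ctrl.read_camera(n); K=np.array(c['intrinsics'])
    if n=='wrist':
        T=np.eye(4);T[:3,:3]=R.from_quat(s['tool_rot']).as_matrix();T[:3,3]=s['ee_pos']
        T=T@np.array(c['mount']); o,A=T[:3,3],T[:3,:3]
    else:
        o=np.array(c['origin']);A=np.array(c['attitude'])
        if A.shape!=(3,3): A=R.from_quat(A.ravel()).as_matrix()
    return dict(img=np.array(c['pixels']),K=K,o=o,A=A,keys=list(c))
def ray(c,uv):
    p=np.linalg.solve(c['K'],[uv[0],uv[1],1]); d=c['A']@np.array([p[0],-p[1],-p[2]]); return d/np.linalg.norm(d)
def atz(c,uv,z):
    d=ray(c,uv); return c['o']+d*(z-c['o'][2])/d[2]
def tri(obs):
    M=np.zeros((3,3));b=np.zeros(3)
    for c,uv in obs:
        d=ray(c,uv);P=np.eye(3)-np.outer(d,d);M+=P;b+=P@c['o']
    return np.linalg.solve(M,b)
def proj(c,X):
    p=c['A'].T@(np.array(X)-c['o']); q=c['K']@np.array([p[0],-p[1],-p[2]]); return q[:2]/q[2]
E
python3 - <<'E'
from h import *
cs={n:cam(n) for n in('scene','top','wrist')}
np.set_printoptions(precision=3,suppress=True)
for n,c in cs.items():
    cv2.imwrite(f'pics/{n}0.png',c['img']); print(n,c['keys'],c['o'],c['K'].ravel(),c['A'].ravel())
for q in ['pallet','bottom_case','case_a','tag','reader','reader_face','reader_top_edge','oil','sleeve','shaft','driver','spanner','flange']:
    for n in('scene','top'):
        print(q,n,[(np.round(d['uv'],1).tolist(),round(d['conf'],2)) for d in ctrl.spot_point(n,q)[:4]])
print(ctrl.state())
E
```

```text
pics
scene ['pixels', 'intrinsics', 'origin', 'attitude'] [1.158 0.665 1.005] [609.534   0.    310.908   0.    609.534 232.528   0.      0.      1.   ] [-0.774 -0.438  0.458  0.633 -0.552  0.542  0.015  0.709  0.705]
top ['pixels', 'intrinsics', 'origin', 'attitude'] [ 0.405 -0.021  1.084] [480.953   0.    321.001   0.    480.953 242.345   0.      0.      1.   ] [-0.024  0.984 -0.177 -1.    -0.026 -0.011 -0.016  0.177  0.984]
wrist ['pixels', 'intrinsics', 'mount'] [ 0.246 -0.58   0.374] [333.319   0.    317.884   0.    333.319 238.206   0.      0.      1.   ] [ 0.268  0.915  0.302 -0.963  0.255  0.084 -0.    -0.313  0.95 ]
pallet scene [([375.7, 358.9], 0.55)]
pallet top [([210.9, 235.5], 0.68)]
bottom_case scene [([378.1, 355.8], 0.87), ([400.1, 292.4], 0.39)]
bottom_case top [([208.1, 234.5], 0.66), ([349.5, 313.0], 0.56), ([346.2, 183.5], 0.31)]
case_a scene [([400.8, 294.6], 0.7), ([479.2, 345.6], 0.56), ([456.2, 398.8], 0.42)]
case_a top [([253.5, 298.7], 0.96), ([167.2, 314.0], 0.86)]
tag scene [([255.6, 186.1], 0.91)]
tag top [([458.2, 278.0], 0.68)]
reader scene [([396.6, 42
[... 731 characters left out ...]
.3], 0.58), ([273.9, 234.5], 0.47), ([479.1, 345.2], 0.41)]
spanner top [([157.2, 204.5], 0.59)]
flange scene [([344.6, 232.8], 0.72), ([243.5, 218.2], 0.57), ([457.9, 396.1], 0.21)]
flange top [([470.9, 204.5], 0.67), ([428.7, 239.5], 0.65)]
{'time_s': 1.45, 'joints': array([-1.405,  0.491,  1.559,  0.   ,  1.092, -0.106]), 'joint_vel': array([ 0.001, -0.   ,  0.002, -0.002,  0.001, -0.001]), 'effort': array([ -0.002, -61.828, -26.185,  -0.   ,   0.   ,  -0.   ]), 'ee_pos': array([ 0.168, -0.602,  0.25 ]), 'tool_rot': array([0.991, 0.135, 0.   , 0.   ]), 'force': array([-0.498, -0.519, -0.382]), 'ft_torque': array([0.   , 0.022, 0.015]), 'grip_force': 0.0, 'grip_width': 0.08539637237772629}
```

View pics/top0.png

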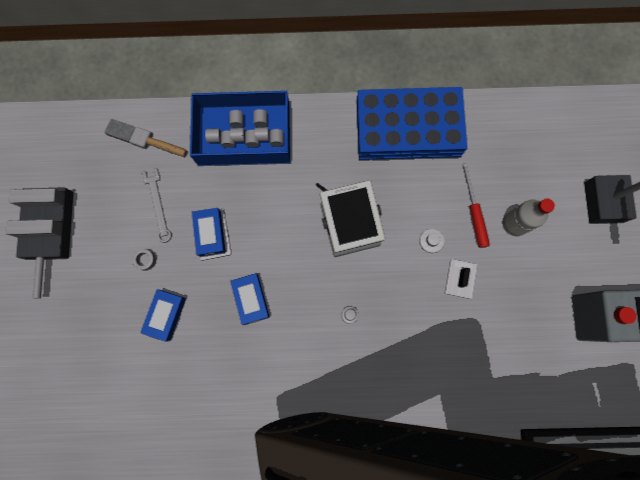

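View pics/scene0.png

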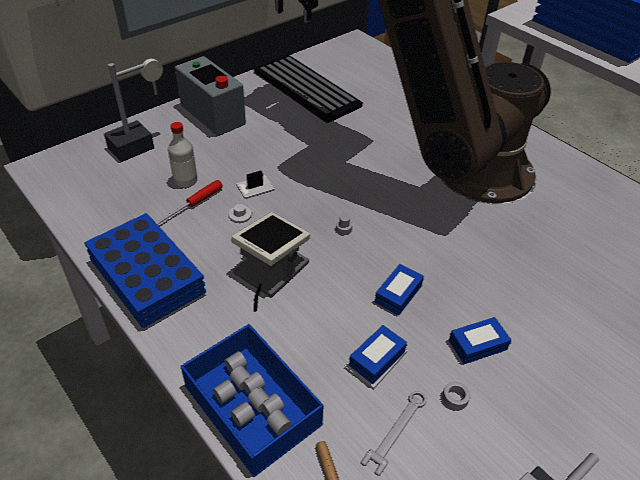

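```bash
cat >> h.py <<'E'
def quad(mask,near,amin=60):
    cn,_=cv2.findContours(mask.astype(np.uint8),cv2.RETR_EXTERNAL,cv2.CHAIN_APPROX_NONE)
    cn=[c for c in cn if cv2.contourArea(c)>amin]
    if not cn: return None
    c=min(cn,key=lambda c:np.linalg.norm(np.array(cv2.minAreaRect(c)[0])-near))
    # fit 4 lines from approx corners
    h=cv2.convexHull(c); e=0.5
    while True:
        a=cv2.approxPolyDP(h,e,True)[:,0].astype(float)
        if len(a)<=4: break
        e+=0.25
    if len(a)<4: return None
    P=c[:,0].astype(float); L=[]
    for i in range(4):
        p,q=a[i],a[(i+1)%4]; d=(q-p);l=np.linalg.norm(d);d/=l;n=np.array([-d[1],d[0]])
        t=(P-p)@d; s=(P-p)@n; w=P[(abs(s)<2.0)&(t>.15*l)&(t<.85*l)]
        vx,vy,x0,y0=cv2.fitLine(w.astype(np.float32),cv2.DIST_HUBER,0,.01,.01).ravel()
        L.append(np.array([-vy,vx,vy*x0-vx*y0]))
    out=[]
    for i in range(4):
        x=np.cross(L[i-1],L[i]); out.append(x[:2]/x[2])
    return np.array(out)
def masks(img):
    h=cv2.cvtColor(img,cv2.COLOR_BGR2HSV); H,S,V=[h[...,i].astype(int) for i in range(3)]
    blue=(H>100)&(H<130)&(S>140)&(V>50)
    return H,S,V,blue
E
python3 - <<'E'
from h import *
np.set_printoptions(precision=4,suppress=True)
c={n:cam(n) for n in('scene','top')}
near={'bottom':((379,347),(208,231)),'a':((400,285),(250,299)),'b':((482,335),(163,314))}
for k,(s,t) in near.items():
    Q={}
    for n,uv in(('scene',s),('top',t)):
        img=c[n]['img'];H,S,V,b=masks(img)
        m=(V>150)&(S<70)
        # limit to a window
        w=np.zeros_like(m);w[uv[1]-25:uv[1]+26,uv[0]-25:uv[0]+26]=1
        # label must be enclosed by blue: fill blue
        q=quad(m&w,np.array(uv)); Q[n]=q
    mid=lambda q:np.linalg.lstsq(np.array([q[2]-q[0],-(q[3]-q[1])]).T,q[1]-q[0],rcond=None)[0][0]*(q[2]-q[0])+q[0]
    for n in Q: print(k,n,Q[n].tolist() if Q[n] is None else Q[n].round(1).tolist())
    X=tri([(c[n],mid(Q[n])) for n in Q]); print(k,'centre',X)
    z=0.035+(0.008 if k=='bottom' else 0)
    for n in Q:
        P=np.array([atz(c[n],u,z) for u in Q[n]]);e=[P[(i+1)%4]-P[i] for i in range(4)]
        l=[np.linalg.norm(x) for x in e]; i=int(np.argmax([l[0]+l[2],l[1]+l[3]])); d=e[i]-e[i+2]
        print('  ',n,P.mean(0)[:2],'sides',np.array(l),'yaw',np.degrees(np.arctan2(d[1],d[0]))%180)
# reader
for n,uv in(('scene',(271,235)),('top',(352,217))):
    img=c[n]['img'];H,S,V,b=masks(img)
    w=np.zeros_like(b);w[uv[1]-32:uv[1]+32,uv[0]-35:uv[0]+35]=1
    q=quad((V<60)&w.astype(bool),np.array(uv)); c[n]['pad']=q; print(n,q.round(1).tolist())
for n in c:
    for q in('reader_face','reader_top_edge','tag'): pass
for nm,s,t in(('face',(272.5,233.7),(349,218)),('tope',(250.1,246.3),(344.9,183.8)),('tag',(255.6,186.1),(458.2,278)),('tag2',(255.6,186.1),(461,279))):
    print(nm,tri([(c['scene'],s),(c['top'],t)]))
E
```

```text
bottom scene [[381.29998779296875, 334.0], [394.5, 343.5], [375.5, 362.5], [362.0, 352.5]]
bottom top [[212.3000030517578, 216.8000030517578], [215.10000610351562, 241.60000610351562], [200.6999969482422, 244.1999969482422], [197.89999389648438, 219.39999389648438]]
bottom centre [0.6272 0.2432 0.0416]
   scene [0.6289 0.2428] sides [0.0318 0.0578 0.0321 0.0582] yaw 7.801660628506534
   top [0.6262 0.2438] sides [0.0569 0.0321 0.0568 0.0325] yaw 7.31586990430884
a scene [[399.79998779296875, 271.6000061035156], [413.20001220703125, 278.3999938964844], [399.79998779296875, 295.29998779296875], [386.29998779296875, 288.29998779296875]]
a top [[251.60000610351562, 284.20001220703125], [259.5, 308.8999938964844], [244.5, 313.3999938964844], [237.8000030517578, 287.70001220703125]]
a centre [0.4762 0.151  0.0341]
   scene [0.4776 0.1506] sides [0.0324 0.0569 0.0321 0.057 ] yaw 15.333195973529177
   top [0.4741 0.1516] sides [0.0568 0.0337 0.0579 0.0311] yaw 16.373877975707472
b scene [[498.20001220703125, 336.1000061035156], [472.3999938964844, 345.29998779296875], [464.0, 332.3999938964844], [489.79998779296875, 323.79998779296875]]
b top [[158.3000030517578, 299.8999938964844], [172.0, 303.70001220703125], [162.10000610351562, 329.79998779296875], [148.6999969482422, 325.1000061035156]]
b centre [0.445  0.3424 0.0348]
   scene [0.4464 0.3416] sides [0.0586 0.0319 0.0588 0.0312] yaw 162.21002554596913
   top [0.4441 0.343 ] sides [0.0315 0.0589 0.0314 0.0569] yaw 160.50052999176245
scene [[301.70001220703125, 232.1999969482422], [270.5, 253.0], [240.0, 234.8000030517578], [271.79998779296875, 215.0]]
top [[364.70001220703125, 187.6999969482422], [376.8999938964844, 234.1999969482422], [339.5, 243.0], [327.8999938964844, 196.6999969482422]]
face [ 0.635  -0.0729  0.1029]
tope [ 0.7023 -0.0635  0.1174]
tag [ 0.5118 -0.3162  0.0058]
tag2 [ 0.509  -0.3227  0.0004]
```

move_arm([
  [1, 0.9145, -0.66, 0, 0, 0, 0],
  [1, 0.9145, -0.66, 0, 0, 0, 0],
  [1, 0.9145, -0.66, 0, 0, 0, 0],
  [1, 0.9145, -0.66, 0, 0, 0, 0],
  [1, 0.9145, -0.66, 0, 0, 0, 0],
  [1, 0.9145, -0.66, 0, 0, 0, 0],
  [1, 0.9145, -0.66, 0, 0, 0, 0],
  [1, 0.9145, -0.66, 0, 0, 0, 0],
  [1, 0.9145, -0.66, 0, 0, 0, 0],
  [1, 0.9145, -0.66, 0, 0, 0, 0],
  [1, 0.9145, -0.66, 0, 0, 0, 0],
  [1, 0.9145, -0.66, 0, 0, 0, 0],
  [1, 0.9145, -0.66, 0, 0, 0, 0],
  [1, 0.9145, -0.66, 0, 0, 0, 0],
  [1, 0.9145, -0.66, 0, 0, 0, 0],
  [1, 0.9145, -0.66, 0, 0, 0, 0],
])

```text
time_s: 3.15
ee_pos: [0.4499, -0.2486, 0.2501]
tool_rot: [0.991, 0.135, 0.0, 0.0]
force: [-0.5, -0.5, 0.1]
grip_width: 0.0858
grip_force: 0.0
```

move_arm([
  [1, 0.33, -0.949, 0.25, 0, 0, 0],
  [1, 0.33, -0.949, 0.25, 0, 0, 0],
  [1, 0.33, -0.949, 0.25, 0, 0, 0],
  [1, 0.33, -0.949, 0.25, 0, 0, 0],
  [1, 0.33, -0.949, 0.25, 0, 0, 0],
  [1, 0.33, -0.949, 0.25, 0, 0, 0],
  [1, 0.33, -0.949, 0.25, 0, 0, 0],
  [1, 0.33, -0.949, 0.25, 0, 0, 0],
  [1, 0.33, -0.949, 0.25, 0, 0, 0],
  [1, 0.33, -0.949, 0.25, 0, 0, 0],
  [1, 0.33, -0.949, 0.25, 0, 0, 0],
  [1, 0.33, -0.949, 0.25, 0, 0, 0],
  [1, 0.33, -0.949, 0.25, 0, 0, 0],
  [1, 0.33, -0.949, 0.25, 0, 0, 0],
  [1, 0.33, -0.949, 0.25, 0, 0, 0],
  [1, 0.33, -0.949, 0.25, 0, 0, 0],
  [1, 0, 0, 0, 0, 0, 0],
  [1, 0, 0, 0, 0, 0, 0],
])

```text
time_s: 4.95
ee_pos: [0.4745, 0.1517, 0.1499]
tool_rot: [0.991, 0.136, -0.0, 0.0]
force: [0.7, -0.5, -0.8]
grip_width: 0.0856
grip_force: 0.0
```

```bash
cat >> h.py <<'E'
def label(c,uv,z,r=60):
    H,S,V,b=masks(c['img']); m=(V>130)&(S<70)
    cn,_=cv2.findContours(b.astype(np.uint8),cv2.RETR_EXTERNAL,cv2.CHAIN_APPROX_NONE)
    f=np.zeros(b.shape,np.uint8); cv2.drawContours(f,[k for k in cn if cv2.contourArea(k)>300],-1,1,-1)
    m=m&(f>0)&~b
    q=quad(cv2.morphologyEx(m.astype(np.uint8),cv2.MORPH_OPEN,np.ones((3,3))),np.array(uv))
    P=np.array([atz(c,u,z) for u in q]);e=[P[(i+1)%4]-P[i] for i in range(4)]
    l=[np.linalg.norm(x) for x in e]; i=int(np.argmax([l[0]+l[2],l[1]+l[3]])); d=e[i]-e[i+2]
    return P.mean(0),np.array(l),(np.degrees(np.arctan2(d[1],d[0]))+90)%180-90,q
E
python3 - <<'E'
from h import *
np.set_printoptions(precision=4,suppress=True)
c=cam('wrist'); s=ctrl.state(); print(s['ee_pos'],s['tool_rot'],s['time_s'])
cv2.imwrite('pics/w1.png',c['img'])
for X in([.476,.151,.035],[.627,.243,.043],[.445,.342,.035]):
    uv=proj(c,X); print(uv)
    if 0<uv[0]<640 and 0<uv[1]<480:
        P,l,y,q=label(c,uv,X[2]); print(P,l,y,q.tolist())
E
```

```text
[0.4745 0.1512 0.1501] [0.9908 0.1356 0.     0.0001] 5.0
[319.3898 239.0158]
[0.4767 0.1517 0.035 ] [0.0596 0.0332 0.0596 0.0325] 14.836175691141506 [[341.63671875, 199.0], [339.31201171875, 274.0], [297.0, 274.0], [297.0, 199.0]]
[236.3961 -38.0075]
[ 58.1548 211.229 ]
[0.4466 0.3435 0.035 ] [0.0339 0.0596 0.0339 0.06  ] -19.01555664015791 [[48.499385833740234, 160.81771850585938], [93.9300308227539, 188.44949340820312], [63.15563201904297, 252.2510986328125], [19.572324752807617, 228.2909698486328]]
```

View pics/w1.png

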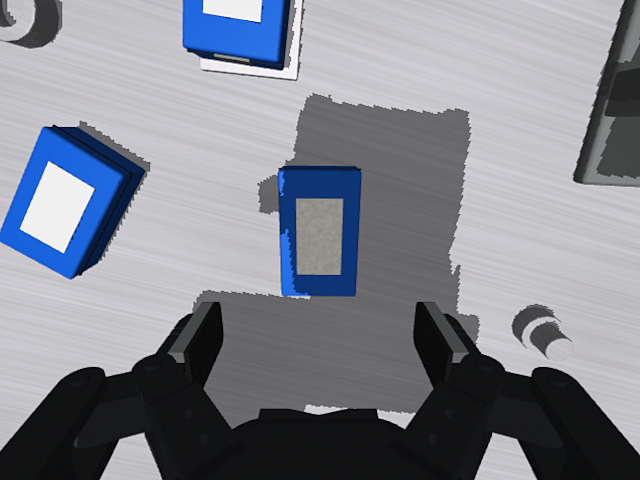

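move_arm([
  [1, 0.08, 0, 0.8, 0, 0, 0],
  [1, 0, 0, 0.9, 0, 0, 0],
  [1, 0, 0, 0.9, 0, 0, 0],
  [1, 0, 0, 0.9, 0, 0, 0],
  [1, 0, 0, 0.8, 0, 0, 0],
  [1, 0, 0, 0.5, 0, 0, 0],
  [1, 0, 0, 0.16, 0, 0, 0],
  [0.2, 0, 0, 0, 0, 0, 0],
  [-0.2, 0, 0, 0, 0, 0, 0],
  [-1, 0, 0, 0, 0, 0, 0],
  [-1, 0, 0, 0, 0, 0, 0],
  [-1, 0, 0, 0, 0, 0, 0],
])

```text
time_s: 6.2
ee_pos: [0.4768, 0.152, 0.027]
tool_rot: [0.991, 0.135, 0.001, 0.0]
force: [-1.1, -3.1, 6.9]
grip_width: 0.0586
grip_force: 65.8
```

move_arm([
  [-1, 0, 0, -0.5, 0, 0, 0],
  [-1, 0, 0, -0.9, 0, 0, 0],
  [-1, 0.45, -0.12, -0.9, 0, 0, 0.23],
  [-1, 0.6, -0.17, -0.9, 0, 0, 0.23],
  [-1, 0.6, -0.17, -0.7, 0, 0, 0.23],
  [-1, 0.6, -0.17, 0, 0, 0, 0.24],
  [-1, 0, 0, 0, 0, 0, 0],
  [-1, 0, 0, 0, 0, 0, 0],
])

```text
time_s: 7.0
ee_pos: [0.5272, 0.1794, 0.1237]
tool_rot: [0.998, 0.067, -0.0, 0.0]
force: [-0.6, -0.5, -4.2]
grip_width: 0.0592
grip_force: 65.9
```

```bash
cat >> h.py <<'E'
def rel():
    s=ctrl.state(); Rm=R.from_quat(s['tool_rot']).as_matrix()
    print('tcp',s['ee_pos'],'yaw',np.degrees(np.arctan2(Rm[1,0],Rm[0,0])),'tilt',Rm[:,2],'t',s['time_s'],'w',s['grip_width'],s['force']); return s,Rm
E
python3 - <<'E'
from h import *
np.set_printoptions(precision=4,suppress=True)
s,Rm=rel(); c=cam('wrist')
cv2.imwrite('pics/w2.png',c['img'])
p=s['ee_pos'];zt=p[2]-.027+.035
for X in([p[0],p[1],zt],[.627,.243,.043]):
    uv=proj(c,X); P,l,y,q=label(c,uv,X[2]); print(uv,P,l,y,q.round(1).tolist())
E
```

```text
tcp [0.5272 0.1794 0.1237] yaw 7.6453339968355065 tilt [-0.0008 -0.0002 -1.    ] t 7.0 w 0.059159093060595504 [-0.6396 -0.4625 -4.1743]
[318.4734 337.2373] [0.5269 0.1796 0.1317] [0.0603 0.0341 0.0603 0.0341] 7.3477064014077484 [[363.20001220703125, 270.0], [356.6000061035156, 397.0], [278.5, 397.0], [273.3999938964844, 270.0]]
[229.2154  78.4607] [0.6291 0.2444 0.043 ] [0.0604 0.0339 0.0604 0.0341] 7.420211523231359 [[254.39999389648438, 11.0], [260.0, 131.0], [202.10000610351562, 131.0], [189.89999389648438, 11.0]]
```

move_arm([
  [-1, 0.5, -0.23, 0, 0, 0, 0],
  [-1, 0.95, -0.44, 0, 0, 0, 0],
  [-1, 0.95, -0.44, 0, 0, 0, 0],
  [-1, 0.95, -0.44, 0, 0, 0, 0],
  [-1, 0.7, -0.33, 0, 0, 0, 0],
  [-1, 0.33, -0.16, 0.2, 0, 0, 0],
  [-1, 0, 0, 0.7, 0, 0, 0],
  [-1, 0, 0, 0.6, 0, 0, 0],
  [-1, 0, 0, 0.3, 0, 0, 0],
  [-1, 0, 0, 0.15, 0, 0, 0],
  [-1, 0, 0, 0.08, 0, 0, 0],
  [-1, 0, 0, 0.04, 0, 0, 0],
  [-1, 0, 0, 0, 0, 0, 0],
])

```text
time_s: 8.35
ee_pos: [0.6299, 0.2445, 0.0721]
tool_rot: [0.998, 0.066, 0.0, -0.0]
force: [0.7, -0.3, -3.3]
grip_width: 0.0588
grip_force: 65.9
```

move_arm([
  [-1, -0.02, 0, 0.04, 0, 0, 0],
  [-1, 0, 0, 0.04, 0, 0, 0],
  [-1, 0, 0, 0, 0, 0, 0],
])

```text
time_s: 8.65
ee_pos: [0.6294, 0.2445, 0.0701]
tool_rot: [0.998, 0.066, 0.0, 0.0]
force: [-1.1, -0.2, -0.4]
grip_width: 0.0586
grip_force: 66.1
```

move_arm([
  [-0.2, 0, 0, 0.02, 0, 0, 0],
  [0.2, 0, 0, 0, 0, 0, 0],
  [0.6, 0, 0, 0, 0, 0, 0],
  [1, 0, 0, 0, 0, 0, 0],
  [1, 0, 0, 0, 0, 0, 0],
  [1, 0, 0, -0.4, 0, 0, 0],
  [1, 0, 0, -0.9, 0, 0, 0],
  [1, 0, 0, -0.9, 0, 0, 0],
  [1, 0, 0, -0.9, 0, 0, 0],
  [1, 0, 0, -0.9, 0, 0, 0],
  [1, 0, 0, 0, 0, 0, 0],
])

```text
time_s: 9.75
ee_pos: [0.6305, 0.2448, 0.1732]
tool_rot: [0.998, 0.066, 0.003, -0.001]
force: [1.0, -0.2, -0.5]
grip_width: 0.0851
grip_force: 0.0
```

```bash
python3 - <<'E'
from h import *
np.set_printoptions(precision=4,suppress=True)
s,Rm=rel(); c=cam('wrist')
cv2.imwrite('pics/w3.png',c['img'])
for X in([.629,.244,.078],[.4455,.343,.035]):
    uv=proj(c,X); print(uv)
    if 0<uv[0]<640 and 0<uv[1]<480:
        P,l,y,q=label(c,uv,X[2]); print(P,l,y,q.round(1).tolist())
E
```

```text
tcp [0.6305 0.2448 0.1732] yaw 7.58391586760771 tilt [ 0.0055  0.0015 -1.    ] t 9.75 w 0.08511453839951695 [ 0.9735 -0.2105 -0.514 ]
[319.1096 252.5137]
[0.6293 0.2447 0.078 ] [0.0591 0.033  0.0591 0.0321] 6.793405610578674 [[342.5, 211.0], [340.20001220703125, 290.0], [295.0, 290.0], [295.0, 211.0]]
[194.2648 398.4796]
[0.6135 0.2426 0.035 ] [0.0707 0.0395 0.0707 0.0384] 6.793405610578645 [[342.5, 211.0], [340.20001220703125, 290.0], [295.0, 290.0], [295.0, 211.0]]
```

View pics/w3.png

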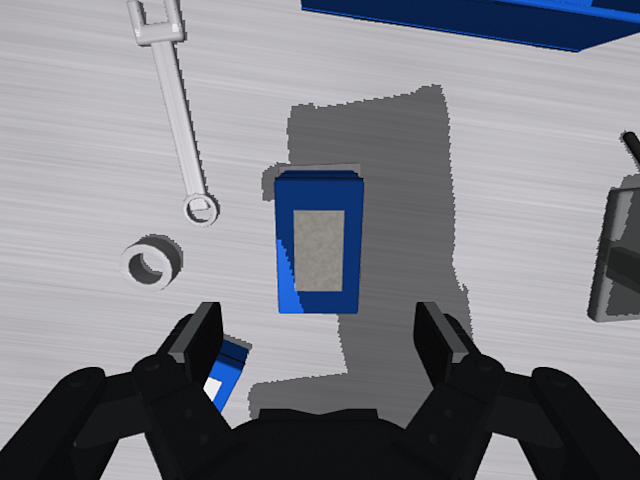

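move_arm([
  [1, -0.85, -0.61, 0, 0, 0, 0],
  [1, -0.85, -0.61, 0, 0, 0, 0],
  [1, -0.85, -0.61, 0, 0, 0, 0],
  [1, -0.85, -0.61, 0.1, 0, 0, 0],
  [1, -0.85, -0.61, 0.2, 0, 0, 0],
  [1, -0.85, -0.61, 0.2, 0, 0, 0],
  [1, -0.85, -0.61, 0.2, 0, 0, 0],
  [1, -0.85, -0.61, 0.2, 0, 0, 0],
  [1, 0, 0, 0, 0, 0, 0.8],
  [1, 0, 0, 0, 0, 0, 0.9],
  [1, 0, 0, 0, 0, 0, 0.9],
  [1, 0, 0, 0, 0, 0, 0.5],
  [1, 0, 0, 0, 0, 0, 0],
  [1, 0, 0, 0, 0, 0, 0],
])

```text
time_s: 11.2
ee_pos: [0.4445, 0.3428, 0.1462]
tool_rot: [0.986, -0.164, -0.0, 0.0]
force: [-0.1, -0.4, 0.3]
grip_width: 0.0854
grip_force: 0.0
```

```bash
python3 - <<'E'
from h import *
np.set_printoptions(precision=4,suppress=True)
s,Rm=rel(); c=cam('wrist')
X=[.446,.343,.035]
P,l,y,q=label(c,proj(c,X),X[2]); print(P,l,y,q.round(1).tolist(), 'tool delta',Rm.T@(P-s['ee_pos']))
E
```

```text
tcp [0.4445 0.3428 0.1462] yaw -18.925524358361006 tilt [-0.0008 -0.0005 -1.    ] t 11.2 w 0.08535467742936861 [-0.1066 -0.4097  0.2856]
[0.4464 0.3431 0.035 ] [0.0589 0.0338 0.0589 0.0319] -19.227564671344254 [[339.3999938964844, 201.0], [338.70001220703125, 276.0], [295.0, 276.0], [295.0, 201.0]] tool delta [ 0.0018 -0.001   0.1112]
```

move_arm([
  [1, 0.07, -0.03, 0.7, 0, 0, 0],
  [1, 0, 0, 0.9, 0, 0, 0],
  [1, 0, 0, 0.9, 0, 0, 0],
  [1, 0, 0, 0.9, 0, 0, 0],
  [1, 0, 0, 0.75, 0, 0, 0],
  [1, 0, 0, 0.45, 0, 0, 0],
  [1, 0, 0, 0.16, 0, 0, 0],
  [0.2, 0, 0, 0, 0, 0, 0],
  [-0.2, 0, 0, 0, 0, 0, 0],
  [-1, 0, 0, 0, 0, 0, 0],
  [-1, 0, 0, 0, 0, 0, 0],
  [-1, 0, 0, 0, 0, 0, 0],
])

```text
time_s: 12.45
ee_pos: [0.4469, 0.3433, 0.0287]
tool_rot: [0.986, -0.165, 0.001, -0.0]
force: [-0.6, -1.1, 7.9]
grip_width: 0.0591
grip_force: 65.9
```

move_arm([
  [-1, 0, 0, -0.5, 0, 0, 0],
  [-1, 0, 0, -0.9, 0, 0, 0],
  [-1, 0, 0, -0.9, 0, 0, 0],
  [-1, 0, 0, -0.9, 0, 0, 0],
  [-1, 0.44, 0.32, -0.9, 0, 0, 0],
  [-1, 0.88, 0.644, -0.9, 0, 0, 0],
  [-1, 0.88, 0.644, -0.5, 0, 0, 0],
  [-1, 0.88, 0.644, 0, 0, 0, 0],
  [-1, 0.88, 0.644, 0, 0, 0, 0],
  [-1, 0.44, 0.32, 0, 0, 0, 0],
  [-1, 0, 0, 0, 0, 0, -0.7],
  [-1, 0, 0, 0, 0, 0, -0.9],
  [-1, 0, 0, 0, 0, 0, -0.9],
  [-1, 0, 0, 0, 0, 0, -0.56],
  [-1, 0, 0, 0, 0, 0, 0],
  [-1, 0, 0, 0, 0, 0, 0],
])

```text
time_s: 14.05
ee_pos: [0.5241, 0.2314, 0.1655]
tool_rot: [0.998, 0.062, -0.0, 0.0]
force: [0.0, -0.5, -2.7]
grip_width: 0.059
grip_force: 65.8
```

```bash
python3 - <<'E'
from h import *
np.set_printoptions(precision=4,suppress=True)
s,Rm=rel(); c=cam('wrist')
cv2.imwrite('pics/w4.png',c['img'])
p=s['ee_pos'];D=[]
for X in([p[0],p[1],p[2]-.028+.035],[.6293,.2447,.078]):
    P,l,y,q=label(c,proj(c,X),X[2]); D.append(P);print(P,l,y,q.round(1).tolist())
print('tool delta',Rm.T@(D[1]-D[0]))
E
```

```text
tcp [0.5241 0.2314 0.1655] yaw 7.097926001508343 tilt [-0. -0. -1.] t 14.05 w 0.05897831845937092 [ 0.0391 -0.4907 -2.7008]
[0.5241 0.2316 0.1725] [0.0596 0.034  0.0596 0.0338] 7.063704121212879 [[362.0, 269.0], [356.6000061035156, 394.0], [279.1000061035156, 394.0], [273.79998779296875, 269.0]]
[0.6298 0.2447 0.078 ] [0.0601 0.0339 0.0601 0.0339] 6.8043016189356536 [[348.79998779296875, 22.0], [345.5, 136.0], [289.70001220703125, 136.0], [287.29998779296875, 22.0]]
tool delta [0.1065 0.     0.0944]
```

move_arm([
  [-1, 0.5, 0, 0, 0, 0, 0],
  [-1, 0.9, 0, 0, 0, 0, 0],
  [-1, 0.9, 0, 0, 0, 0, 0],
  [-1, 0.9, 0, 0, 0, 0, 0],
  [-1, 0.7, 0, 0, 0, 0, 0],
  [-1, 0.35, 0, 0.3, 0, 0, 0],
  [-1, 0, 0, 0.7, 0, 0, 0],
  [-1, 0, 0, 0.7, 0, 0, 0],
  [-1, 0, 0, 0.35, 0, 0, 0],
  [-1, 0, 0, 0.15, 0, 0, 0],
  [-1, 0, 0, 0.08, 0, 0, 0],
  [-1, 0, 0, 0.04, 0, 0, 0],
  [-1, 0, 0, 0, 0, 0, 0],
])

```text
time_s: 15.4
ee_pos: [0.6299, 0.2447, 0.1078]
tool_rot: [0.998, 0.063, 0.0, -0.0]
force: [-1.7, -1.1, -2.3]
grip_width: 0.0585
grip_force: 65.8
```

move_arm([
  [-1, 0, 0, 0.04, 0, 0, 0],
  [-1, 0, 0, 0.04, 0, 0, 0],
  [-1, 0, 0, 0, 0, 0, 0],
])

```text
time_s: 15.7
ee_pos: [0.63, 0.2447, 0.1068]
tool_rot: [0.998, 0.063, 0.001, -0.0]
force: [-3.4, -1.4, 7.0]
grip_width: 0.0586
grip_force: 67.0
```

move_arm([
  [-0.2, 0, 0, -0.02, 0, 0, 0],
  [0.2, 0, 0, 0, 0, 0, 0],
  [0.6, 0, 0, 0, 0, 0, 0],
  [1, 0, 0, 0, 0, 0, 0],
  [1, 0, 0, 0, 0, 0, 0],
  [1, 0, 0, -0.4, 0, 0, 0],
  [1, 0, 0, -0.9, 0, 0, 0],
  [1, 0, 0, -0.9, 0, 0, 0],
  [1, 0, 0, -0.9, 0, 0, 0],
  [1, 0, 0, -0.9, 0, 0, 0],
  [1, 0, 0, 0, 0, 0, 0],
])

```text
time_s: 16.8
ee_pos: [0.6308, 0.2449, 0.2097]
tool_rot: [0.998, 0.063, 0.003, -0.001]
force: [-0.3, 0.2, 0.0]
grip_width: 0.0852
grip_force: 0.0
```

```bash
python3 - <<'E'
from h import *
np.set_printoptions(precision=4,suppress=True)
s,Rm=rel(); c=cam('wrist'); t=cam('top'); sc=cam('scene')
X=[.6298,.2447,.113]
P,l,y,q=label(c,proj(c,X),X[2]); print(P,l,y)
o=np.zeros((480,800,3),np.uint8)
o[:240,:400]=cv2.resize(sc['img'][300:420,300:500],None,fx=2,fy=2,interpolation=2)
o[240:,:400]=cv2.resize(sc['img'][160:280,200:400],None,fx=2,fy=2,interpolation=2)
o[:240,400:]=cv2.resize(t['img'][180:300,120:320],None,fx=2,fy=2,interpolation=2)
o[240:,400:]=cv2.resize(t['img'][180:300,320:520],None,fx=2,fy=2,interpolation=2)
cv2.imwrite('pics/m5.png',o)
# tag tab: black blob near
for n,k,uv in(('top',t,(462,277)),('scene',sc,(256,182))):
    H,S,V,b=masks(k['img']); w=np.zeros(b.shape,bool); w[uv[1]-16:uv[1]+16,uv[0]-18:uv[0]+18]=1
    r=quad((V<70)&w,np.array(uv),20); print(n,'tab',None if r is None else r.round(1).tolist())
    r=quad((V>165)&w,np.array(uv),20); print(n,'plate',None if r is None else r.round(1).tolist(), [atz(k,u,.006)[:2].round(4).tolist() for u in r])
# pad
Q={}
for n,k,uv in(('top',t,(352,217)),('scene',sc,(271,235))):
    H,S,V,b=masks(k['img']); w=np.zeros(b.shape,bool); w[uv[1]-32:uv[1]+32,uv[0]-35:uv[0]+35]=1
    q=quad((V<60)&w,np.array(uv)); print(n,'pad',q.round(1).tolist()); Q[n]=q
E
```

```text
tcp [0.6308 0.2449 0.2097] yaw 7.236737219260692 tilt [ 0.0055  0.0015 -1.    ] t 16.8 w 0.08520436232354989 [-0.3117  0.1965  0.0381]
[0.6298 0.2447 0.113 ] [0.0594 0.0326 0.0594 0.032 ] 7.627851673211438
top tab [[468.8999938964844, 267.20001220703125], [466.5, 284.5], [458.29998779296875, 287.1000061035156], [460.79998779296875, 268.8999938964844]]
top plate [[479.0, 261.0], [479.0, 292.0], [445.6000061035156, 292.0], [451.0, 261.0]] [[0.5473, -0.3637], [0.4778, -0.3581], [0.4796, -0.284], [0.5489, -0.301]]
scene tab [[262.0, 170.0], [262.0, 184.0], [248.5, 188.5], [246.39999389648438, 174.8000030517578]]
scene plate [[273.79998779296875, 188.89999389648438], [238.3000030517578, 195.8000030517578], [241.0, 174.89999389648438], [260.8999938964844, 168.39999389648438]] [[0.4837, -0.2813], [0.5682, -0.3146], [0.5168, -0.3771], [0.4614, -0.3671]]
top pad [[364.70001220703125, 187.6999969482422], [376.79998779296875, 233.8000030517578], [339.79998779296875, 243.3000030517578], [327.8999938964844, 196.8000030517578]]
scene pad [[302.1000061035156, 232.1999969482422], [270.0, 252.8000030517578], [240.10000610351562, 234.89999389648438], [271.79998779296875, 215.3000030517578]]
```

View pics/m5.png

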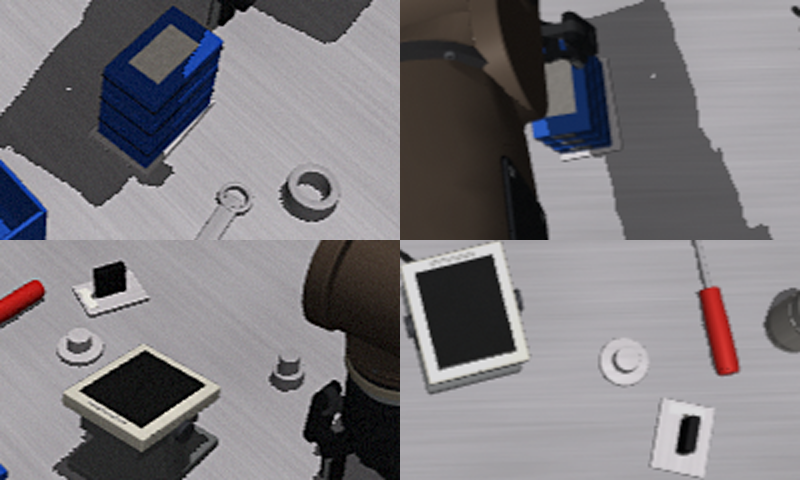

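move_arm([
  [1, -0.14, 0.5, -0.5, 0, 0, 0],
  [1, -0.14, 0.9, -0.5, 0, 0, 0],
  [1, -0.14, 0.9, -0.5, 0, 0, 0],
  [1, -0.14, 0.9, -0.5, 0, 0, 0],
  [1, -0.14, 0.9, -0.4, 0, 0, 0],
  [1, -0.14, 0.9, 0, 0, 0, 0],
  [1, -0.14, 0.9, 0, 0, 0, 0],
  [1, -0.14, 0.9, 0, 0, 0, 0],
  [1, -0.14, 0.9, 0, 0, 0, 0],
  [1, -0.14, 0.9, 0, 0, 0, 0],
  [1, -0.14, 0.9, 0, 0, 0, 0],
  [1, -0.14, 0.9, 0, 0, 0, 0],
  [1, -0.14, 0.9, 0, 0, 0, 0],
  [1, -0.14, 0.9, 0, 0, 0, 0],
  [1, -0.14, 0.5, 0, 0, 0, 0],
  [1, 0, 0, 0, 0, 0, 0],
  [1, 0, 0, 0, 0, 0, 0],
])

```text
time_s: 18.65
ee_pos: [0.6174, -0.0768, 0.2658]
tool_rot: [0.998, 0.063, -0.0, -0.0]
force: [0.0, 0.0, 0.9]
grip_width: 0.0854
grip_force: 0.0
```

```bash
cat >> h.py <<'E'
def fitpad(obs,x0):
    # obs: list of (cam, quad uv in order matching corners list)
    from scipy.optimize import least_squares
    def pts(p):
        Rm=R.from_euler('ZY',[p[3],-p[4]]).as_matrix()
        loc=np.array([[52,42,0],[-52,42,0],[-52,-42,0],[52,-42,0]])/1000.
        return p[:3]+loc@Rm.T
    def match(c,q,p):
        u=np.array([proj(c,x) for x in pts(p)]); return np.array([q[np.argmin(np.linalg.norm(q-a,axis=1))] for a in u])
    O=[(c,match(c,q,x0)) for c,q in obs]
    f=lambda p:np.concatenate([np.ravel([proj(c,x) for x in pts(p)]-q) for c,q in O])
    r=least_squares(f,x0); return r.x,r.fun
E
python3 - <<'E'
from h import *
np.set_printoptions(precision=4,suppress=True)
s,Rm=rel(); c=cam('wrist'); cv2.imwrite('pics/w6.png',c['img'])
H,S,V,b=masks(c['img']); uv=proj(c,[.64,-.07,.1]); print(uv)
w=np.zeros(b.shape,bool); a0=uv.astype(int); w[max(0,a0[1]-120):a0[1]+120,a0[0]-120:a0[0]+120]=1
qw=quad((V<60)&w,uv,500); print(qw.tolist())
# dims check of pixels vs model; static-camera quads from the last script
t=cam('top'); sc=cam('scene')
qt=np.array([[364.7,187.7],[376.8,233.9],[339.7,243.2],[327.9,196.8]]); qs=np.array([[302,232.2],[270.2,252.9],[240.1,234.9],[271.8,215.2]])
x0=[.64,-.072,.1,np.radians(14),.25]
for nm,o in(('all',[(c,qw),(t,qt),(sc,qs)]),('w',[(c,qw)]),('ts',[(t,qt),(sc,qs)])):
    x,f=fitpad(o,x0); print(nm,x[:3],np.degrees(x[3:]),np.abs(f).max(),f.round(1))
print([ (n,[(np.round(d['uv'],1).tolist(),round(d['conf'],2)) for d in ctrl.spot_point('wrist',n)[:2]]) for n in('reader_face','reader_top_edge')])
E
```

```text
tcp [ 0.6174 -0.0768  0.2658] yaw 7.207680043212324 tilt [-0.0003  0.0002 -1.    ] t 18.65 w 0.08541716213166302 [0.0078 0.0347 0.8765]
[313.5688 197.1265]
[[366.9733581542969, 134.21824645996094], [369.6307373046875, 246.758056640625], [282.0076599121094, 254.94789123535156], [263.0799865722656, 145.03321838378906]]
all [ 0.6387 -0.0767  0.103 ] [12.8425 10.5624] 1.855251439927315 [-0.1  0.3  0.2  0.1  0.7  0.1  0.6  0.3 -1.3 -1.3 -1.   0.6  0.7  0.1
  0.8 -1.9  0.9  0.9  0.7  0.3  0.7  0.3  0.   0.4]
w [ 0.6387 -0.0765  0.1017] [12.7952  9.7703] 0.22749005871571626 [-0.  -0.1 -0.1 -0.1  0.2  0.  -0.1  0.1]
ts [ 0.6382 -0.078   0.1024] [12.9906 10.9002] 1.5807986907547615 [-0.7 -0.9 -0.3  0.9  1.4  0.3  1.3 -1.6  0.9  0.5  0.5  0.1  0.5  0.2
 -0.1  0.1]
[('reader_face', [([320.9, 201.9], 0.89)]), ('reader_top_edge', [([314.1, 119.4], 0.93)])]
```

View pics/w6.png

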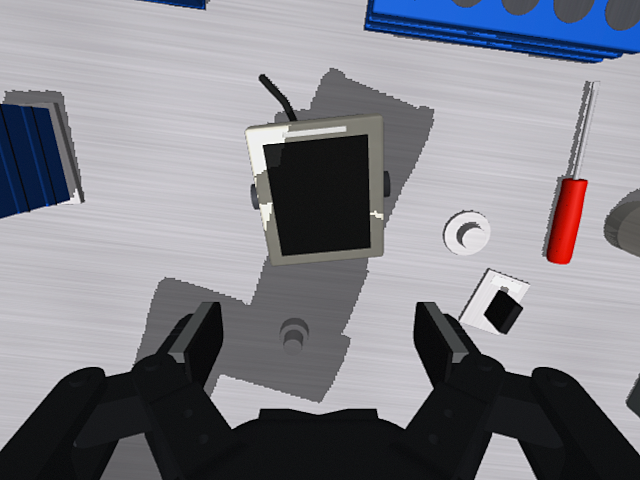

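move_arm([
  [1, -0.56, 0.89, 0, 0, 0, 0],
  [1, -0.56, 0.89, 0, 0, 0, 0],
  [1, -0.56, 0.89, 0, 0, 0, 0],
  [1, -0.56, 0.89, 0, 0, 0, 0],
  [1, -0.56, 0.89, 0.7, 0, 0, 0],
  [1, -0.56, 0.89, 0.7, 0, 0, 0],
  [1, -0.56, 0.89, 0.7, 0, 0, 0],
  [1, -0.56, 0.89, 0.7, 0, 0, 0],
  [1, -0.56, 0.89, 0.7, 0, 0, 0],
  [1, -0.56, 0.89, 0.7, 0, 0, 0],
  [1, 0, 0, 0, 0, 0, 0.9],
  [1, 0, 0, 0, 0, 0, 0.9],
  [1, 0, 0, 0, 0, 0, 0],
  [1, 0, 0, 0, 0, 0, 0],
])

```text
time_s: 20.3
ee_pos: [0.507, -0.315, 0.1608]
tool_rot: [0.998, -0.07, 0.0, 0.0]
force: [0.6, -0.2, 0.1]
grip_width: 0.0856
grip_force: 0.0
```

```bash
python3 - <<'E'
from h import *
np.set_printoptions(precision=4,suppress=True)
s,Rm=rel(); c=cam('wrist'); cv2.imwrite('pics/w7.png',c['img'])
print([(np.round(d['uv'],1).tolist(),round(d['conf'],2)) for d in ctrl.spot_point('wrist','tag')[:2]],[(np.round(d['box'],1).tolist(),round(d['conf'],2)) for d in ctrl.spot_in('wrist','tag')[:2]])
print(proj(c,[.51,-.32,.003]))
E
```

```text
tcp [ 0.507  -0.315   0.1608] yaw -7.975869602673793 tilt [ 0.0001 -0.0002 -1.    ] t 20.3 w 0.08557565183084187 [ 0.5732 -0.2484  0.13  ]
[([322.6, 216.4], 0.88), ([477.4, 36.3], 0.39)] [([285.6, 168.6, 362.0, 261.7], 0.61), ([34.7, 309.4, 93.6, 363.2], 0.44)]
[323.2664 221.0145]
```

View pics/w7.png

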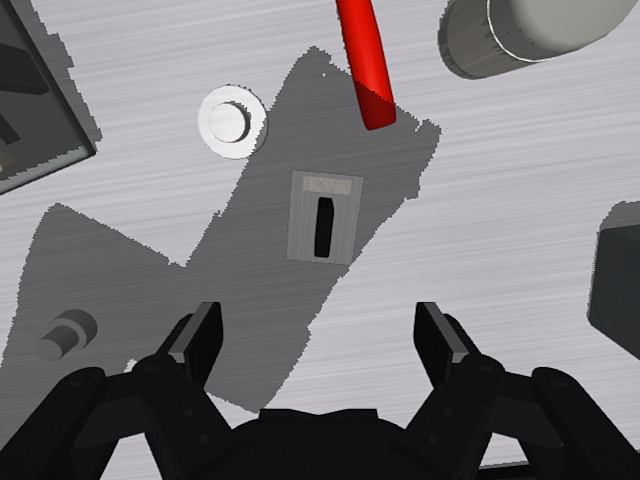

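```bash
python3 - <<'E'
from h import *
np.set_printoptions(precision=4,suppress=True)
s,Rm=rel(); c=cam('wrist'); g=cv2.cvtColor(c['img'],cv2.COLOR_BGR2GRAY)
q=np.array([[294,170],[363,177],[354,264],[288,260]],float)
gs=cv2.GaussianBlur(g,(3,3),0).astype(float); L=[]
from scipy.ndimage import map_coordinates as mc
for i in range(4):
    p,r=q[i],q[(i+1)%4]; d=(r-p)/np.linalg.norm(r-p); n=np.array([-d[1],d[0]]); pts=[]
    for f in np.linspace(.1,.9,60):
        o=p+f*(r-p); k=np.arange(-5,5.01,.25); S=np.array([o+t*n for t in k]); v=mc(gs,[S[:,1],S[:,0]],order=1)
        gr=np.abs(np.gradient(v)); pts.append(S[gr.argmax()])
    vx,vy,x0,y0=cv2.fitLine(np.array(pts,np.float32),cv2.DIST_WELSCH,0,.01,.01).ravel(); L.append([-vy,vx,vy*x0-vx*y0])
r=[]
for i in range(4):
    x=np.cross(L[i-1],L[i]); r.append(x[:2]/x[2])
r=np.array(r); print(r)
P=np.array([atz(c,u,.006) for u in r]); e=[P[(i+1)%4]-P[i] for i in range(4)]
print('sides',[np.linalg.norm(x) for x in e],'centre',P.mean(0),'yaws',[np.degrees(np.arctan2(x[1],x[0])) for x in e])
m=(g<45); lab=cv2.connectedComponents(m.astype(np.uint8))[1]; m=(lab==lab[230,324]); 
qt=quad(m,np.array([324,228.]),100); print(qt)
T=np.array([atz(c,u,.047) for u in qt]); print(T)
# predicted tab-top
ce=P.mean(0)[:2]; 
for z in(.006,.047): print(z,proj(c,[ce[0],ce[1],z]))
print('tool delta',Rm.T@(np.r_[ce,.032]-s['ee_pos']))
E
```

```text
tcp [ 0.507  -0.3151  0.1609] yaw -8.0681739197914 tilt [ 0.0002 -0.0002 -1.    ] t 20.45 w 0.08554618087361485 [ 0.2191  0.744  -0.5912]
[[292.0989 169.8741]
 [362.4211 176.4948]
 [351.0404 264.1366]
 [286.0369 258.5241]]
sides [np.float64(0.058612324006359184), np.float64(0.07908537792621705), np.float64(0.05896448002009877), np.float64(0.07907465482231912)] centre [ 0.5125 -0.32    0.006 ] yaws [np.float64(-103.40212653041783), np.float64(166.83116564916037), np.float64(76.58808526766464), np.float64(-13.423967344700655)]
[[333.429  199.2394]
 [328.0733 256.    ]
 [313.8268 256.    ]
 [318.9037 196.6132]]
[[ 0.5371 -0.3305  0.047 ]
 [ 0.494  -0.3209  0.047 ]
 [ 0.4955 -0.3101  0.047 ]
 [ 0.5405 -0.3204  0.047 ]]
0.006 [322.8157 219.1474]
0.047 [323.6244 233.2993]
tool delta [0.0061 0.004  0.1289]
```

move_arm([
  [1, 0.25, 0.16, 0.5, 0, 0, 0],
  [1, 0, 0, 0.8, 0, 0, 0.3],
  [1, 0, 0, 0.9, 0, 0, 0.32],
  [1, 0, 0, 0.9, 0, 0, 0],
  [1, 0, 0, 0.9, 0, 0, 0],
  [1, 0, 0, 0.7, 0, 0, 0],
  [1, 0, 0, 0.4, 0, 0, 0],
  [1, 0, 0, 0.05, 0, 0, 0],
  [0.2, 0, 0, 0, 0, 0, 0],
  [-0.5, 0, 0, 0, 0, 0, 0],
  [-1, 0, 0, 0, 0, 0, 0],
  [-1, 0, 0, 0, 0, 0, 0],
  [-1, 0, 0, 0, 0, 0, 0],
  [-1, 0, 0, 0, 0, 0, 0],
  [-1, 0, 0, 0, 0, 0, 0],
])

```text
time_s: 22.0
ee_pos: [0.5126, -0.3203, 0.0325]
tool_rot: [0.993, -0.118, 0.0, 0.0]
force: [0.0, 0.2, 6.1]
grip_width: 0.0108
grip_force: 59.3
```

move_arm([
  [-1, 0, 0, -0.5, 0, 0, 0],
  [-1, 0, 0, -0.9, 0, 0, 0],
  [-1, 0, 0, -0.9, 0, 0, 0],
  [-1, 0.17, -0.5, -0.9, 0, 0, 0],
  [-1, 0.17, -0.9, -0.8, 0, 0, 0],
  [-1, 0.17, -0.9, -0.8, 0, 0, 0],
  [-1, 0.17, -0.9, -0.8, 0, 0, 0],
  [-1, 0.17, -0.9, -0.8, 0, 0, 0],
  [-1, 0.17, -0.9, 0, 0, 0, 0],
  [-1, 0.17, -0.9, 0, 0, 0, 0],
  [-1, 0.17, -0.9, 0, 0, 0, 0],
  [-1, 0.17, -0.9, 0, 0, 0, 0],
  [-1, 0.17, -0.9, 0, 0, 0, 0],
  [-1, 0.17, -0.9, 0, 0, 0, 0],
  [-1, 0.16, -0.86, 0, 0, 0, 0],
])

```text
time_s: 23.5
ee_pos: [0.6226, -0.0793, 0.1926]
tool_rot: [0.993, -0.118, 0.0, 0.0]
force: [-0.6, -0.3, -2.0]
grip_width: 0.0112
grip_force: 58.6
```

move_arm([
  [-1, 0, 0, 0, 0, 0, -0.7],
  [-1, 0, 0, 0, 0, 0, -0.9],
  [-1, 0, 0, 0, 0, 0, -0.9],
  [-1, 0, 0, 0, 0, 0, -0.57],
  [-1, 0, 0, 0, 0, 0.6, 0],
  [-1, 0, 0, 0, 0, 0.6, 0],
  [-1, 0, 0, 0, 0, 0, 0],
  [-1, 0, 0, 0, 0, 0, 0],
])

```text
time_s: 24.3
ee_pos: [0.6223, -0.0805, 0.1926]
tool_rot: [0.99, 0.111, 0.088, -0.01]
force: [0.1, 0.4, -0.6]
grip_width: 0.0109
grip_force: 58.6
```

```bash
cat >> h.py <<'E'
C=np.array([.6387,-.0766,.102]); FR=R.from_euler('ZY',[np.radians(12.8),-np.radians(10.3)]).as_matrix()
def err():
    s,Rm=rel()
    T=FR@np.diag([1,-1,-1]); rv=R.from_matrix(Rm.T@T).as_rotvec()
    print('turn units',rv/.15,'tool delta to tcp at 32.5mm (mm)',Rm.T@(C+FR[:,2]*.0325-s['ee_pos'])*1000,'in face',FR.T@(s['ee_pos']-C)*1000)
    return s,Rm
E
python3 - <<'E'
from h import *
np.set_printoptions(precision=4,suppress=True)
err(); c=cam('wrist'); cv2.imwrite('pics/w8.png',c['img'])
E
```

```text
tcp [ 0.6223 -0.0805  0.1926] yaw 12.80525106568936 tilt [ 0.1728  0.0391 -0.9842] t 24.3 w 0.010907874239459658 [ 0.0534  0.3831 -0.6363]
turn units [0.0009 0.011  0.0006] tool delta to tcp at 32.5mm (mm) [ 0.4785 -0.1968 59.6823] in face [-0.3801 -0.1885 92.1831]
```

View pics/w8.png

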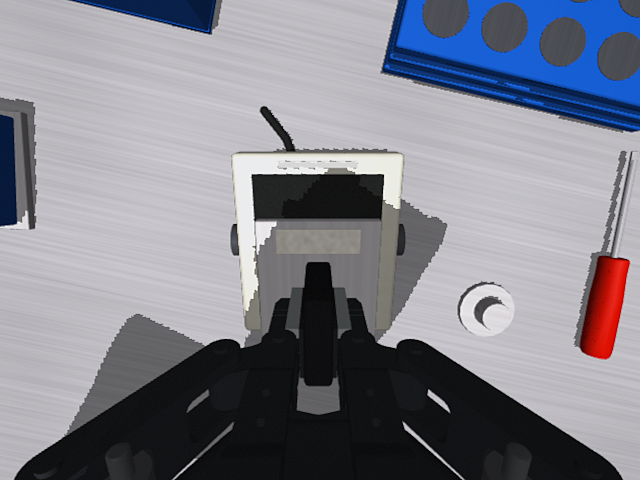

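```bash
python3 - <<'E'
from h import *
np.set_printoptions(precision=4,suppress=True)
s=ctrl.state(); Rm=R.from_quat(s['tool_rot']).as_matrix(); c=cam('wrist')
for x,y in((.04,.03),(.04,-.03)): print('tag',proj(c,s['ee_pos']+Rm@[x,y,.0265]))
for x,y in((.052,.042),(.052,-.042),(-.052,-.042)): print('pad',proj(c,C+FR@[x,y,0]))
g=cv2.cvtColor(c['img'],cv2.COLOR_BGR2GRAY)
print('row',g[188,240:268],g[188,376:396]); print('plate',g[225,248:272],g[225,374:392]); print('col',g[160:236,300], g[160:186,370])
E
```

```text
tag [382.2439 220.5007]
tag [254.1812 220.5371]
pad [252.5032 175.5157]
pad [383.0229 175.5455]
pad [374.3502 316.8965]
row [236 236 236 236 236 236 236 236 236 237 242 232 128  15  33  36  34  34
  35  35  34  35  34  32  36  35  35  37] [ 37  36  35  35  36  31  10 167 239 240 235 235 235 235 235 235 235 235
 235 235]
plate [236 236 236 236 238 246 166 174 234 237 235 235 234 233 231 231 231 231
 232 232 232 233 232 234] [116 117 118 117 118 121 115  95 114 126 124 124 124 124 124 124 123 124]
col [239 242 238 222 213 213 221 236 241 239 237 236 238 250 247   0  31  35
  34  34  36  36  38  36  35  36  34  35  33  34  37  37  36  36  35  33
  36  37  33  15  19  18  17  18  18  18  19  17  18  18  18  20  18  15
  19  20  16  11  44  83  84 102 118 117 117 117 118 118 113 119 145 143
 141 140 139 138] [235 235 235 235 235 235 235 235 236 236 235 235 237 246 240   0  29  35
  35  35  34  35  36  35  37  38]
```

move_arm([
  [-1, 0.02, -0.01, 0.3, 0, 0, 0],
  [-1, 0, 0, 0.6, 0, 0, 0],
  [-1, 0, 0, 0.6, 0, 0, 0],
  [-1, 0, 0, 0.4, 0, 0, 0],
  [-1, 0, 0, 0.2, 0, 0, 0],
  [-1, 0, 0, 0.1, 0, 0, 0],
  [-1, 0, 0, 0, 0, 0, 0],
  [-1, 0, 0, 0, 0, 0, 0],
])

```text
time_s: 25.2
ee_pos: [0.6327, -0.0779, 0.1382]
tool_rot: [0.99, 0.111, 0.09, -0.01]
force: [0.2, 0.2, -1.4]
grip_width: 0.0112
grip_force: 58.6
```

```bash
python3 - <<'E'
from h import *
np.set_printoptions(precision=4,suppress=True)
err()
E
```

```text
tcp [ 0.6327 -0.0779  0.1382] yaw 12.825303034688384 tilt [ 0.1751  0.0395 -0.9838] t 25.2 w 0.011161999676915186 [ 0.2064  0.1785 -1.439 ]
turn units [ 0.0018 -0.0047  0.0029] tool delta to tcp at 32.5mm (mm) [-0.4024  0.1172  4.2047] in face [ 0.3994  0.1185 36.7049]
```

Slow approach to contact.

move_arm([
  [-1, 0, 0, 0.04, 0, 0, 0],
  [-1, 0, 0, 0.04, 0, 0, 0],
  [-1, 0, 0, 0.04, 0, 0, 0],
  [-1, 0, 0, 0, 0, 0, 0],
])

```text
time_s: 25.6
ee_pos: [0.6329, -0.0779, 0.1375]
tool_rot: [0.99, 0.111, 0.09, -0.01]
force: [-13.5, -0.1, 22.9]
grip_width: 0.0113
grip_force: 62.6
```

move_arm([
  [-1, 0, 0, 0.03, 0, 0, 0],
  [-1, 0, 0, 0, 0, 0, 0],
])

```text
time_s: 25.8
ee_pos: [0.6329, -0.0779, 0.1374]
tool_rot: [0.99, 0.111, 0.09, -0.01]
force: [-17.8, 0.5, 30.2]
grip_width: 0.0111
grip_force: 63.9
```

move_arm([
  [-1, 0, 0, -0.08, 0, 0, 0],
  [-1, 0, 0, -0.04, 0, 0, 0],
  [-1, 0, 0, 0, 0, 0, 0],
])

```text
time_s: 26.1
ee_pos: [0.6327, -0.0778, 0.1375]
tool_rot: [0.99, 0.111, 0.09, -0.01]
force: [-1.8, -0.3, 5.3]
grip_width: 0.0116
grip_force: 59.9
```

```bash
python3 - <<'E'
from h import *
np.set_printoptions(precision=4,suppress=True)
err(); print(ctrl.state()['ft_torque'])
c=cam('wrist'); t=cam('top'); sc=cam('scene')
o=np.zeros((480,800,3),np.uint8)
o[:,:400]=cv2.resize(c['img'][120:360,220:420],None,fx=2,fy=2,interpolation=2)
o[:,400:]=cv2.resize(sc['img'][180:300,220:320],None,fx=4,fy=4,interpolation=2)
cv2.imwrite('pics/m9.png',o)
for n in('scene','wrist'): print(n,[(np.round(d['uv'],1).tolist(),round(d['conf'],2)) for d in ctrl.spot_point(n,'reader_top_edge')[:1]])
for x,y in((.065,.055),(.065,-.055)): print(proj(c,C+FR@[x,y,-.0015]),proj(sc,C+FR@[x,y,-.0015]))
s=ctrl.state();Rm=R.from_quat(s['tool_rot']).as_matrix()
for x,y in((.04,.03),(.04,-.03)): print('tag',proj(c,s['ee_pos']+Rm@[x,y,.0265]))
for x,y in((.052,.042),(.052,-.042)): print('pad',proj(c,C+FR@[x,y,0]))
E
```

```text
tcp [ 0.6327 -0.0778  0.1375] yaw 12.825724182802134 tilt [ 0.175   0.0395 -0.9838] t 26.1 w 0.01158120237812268 [-1.8322 -0.3023  5.2778]
turn units [ 0.0016 -0.0042  0.0029] tool delta to tcp at 32.5mm (mm) [-0.359   0.1364  3.5384] in face [ 0.3567  0.1374 36.0385]
[-0.0278  0.3948 -0.0363]
scene [([249.4, 247.1], 0.58)]
wrist [([317.1, 163.7], 0.67)]
[203.1548 164.5002] [271.8431 260.7626]
[433.7942 164.5655] [231.193  236.1431]
tag [382.2637 220.4864]
tag [254.1803 220.5266]
pad [231.8553 192.1553]
pad [405.1005 192.1871]
```

View pics/m9.png

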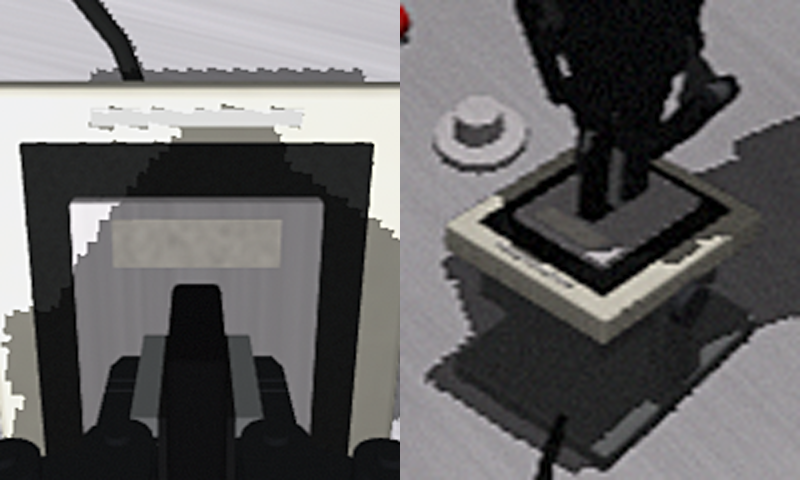

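```bash
python3 - <<'E'
from h import *
np.set_printoptions(precision=4,suppress=True)
from scipy.ndimage import map_coordinates as mc
s,Rm=err(); c=cam('wrist'); g=cv2.GaussianBlur(cv2.cvtColor(c['img'],cv2.COLOR_BGR2GRAY),(3,3),0).astype(float)
def line(p,r,w=4,darkside=None):
    p=np.array(p,float);r=np.array(r,float);d=(r-p)/np.linalg.norm(r-p);n=np.array([-d[1],d[0]]);pts=[]
    for f in np.linspace(.03,.97,80):
        o=p+f*(r-p);k=np.arange(-w,w+.01,.25);S=np.array([o+t*n for t in k]);v=mc(g,[S[:,1],S[:,0]],order=1);gr=np.abs(np.gradient(v))
        if gr.max()>4: pts.append(S[gr.argmax()])
    pts=np.array(pts,np.float32); vx,vy,x0,y0=cv2.fitLine(pts,cv2.DIST_WELSCH,0,.01,.01).ravel()
    L=np.array([-vy,vx,vy*x0-vx*y0]); print(len(pts),'res',np.median(abs(pts@L[:2]+L[2])),'u at 200,330',[-(L[1]*v+L[2])/L[0] for v in(200,330)]); return L
F=lambda x,y:(220+x/2,120+y/2)
P=[line(F(23,150),F(55,445)),line(F(372,150),F(347,445))]
T=[line(F(70,205),F(83,430)),line(F(323,205),F(313,430))]
T0=line(F(80,198),F(315,198)); P0=line(F(30,143),F(365,143))
mt=ctrl.read_camera('wrist')['mount']; M=np.array(mt)[:3,:3]
for nm,L in(('pad',P),('tag',T)):
    v=np.cross(*L); k=np.linalg.solve(c['K'],v); d=M@np.array([k[0],-k[1],-k[2]]); d/=np.linalg.norm(d)*np.sign(d[0]); print(nm,v[:2]/v[2],'dir in tool',d,'pitch deg (up +)',np.degrees(np.arctan2(-d[2],d[0])))
x=lambda a,b:(lambda v:v[:2]/v[2])(np.cross(a,b))
print('pad corners',x(P0,P[0]),x(P0,P[1]),'tag corners',x(T0,T[0]),x(T0,T[1]))
E
```

```text
tcp [ 0.6327 -0.0778  0.1375] yaw 12.82712331755757 tilt [ 0.175   0.0395 -0.9838] t 26.35 w 0.010697858140664979 [-2.2726  0.7152  6.5579]
turn units [ 0.0014 -0.0039  0.0031] tool delta to tcp at 32.5mm (mm) [-0.3732  0.13    3.5622] in face [ 0.3711  0.131  36.0624]
75 res 0.2128601 u at 200,330 [np.float32(229.84442), np.float32(241.67322)]
80 res 0.22445679 u at 200,330 [np.float32(405.86914), np.float32(394.80417)]
80 res 0.18350983 u at 200,330 [np.float32(252.53485), np.float32(260.75937)]
80 res 0.21813965 u at 200,330 [np.float32(383.22522), np.float32(375.08893)]
80 res 1.5258789e-05 u at 200,330 [np.float32(-4.3083736e+07), np.float32(2.6381642e+08)]
80 res 0.0 u at 200,330 [np.float32(7.252782e+08), np.float32(1.0395654e+10)]
pad [ 320.7933 1199.5398] dir in tool [ 0.9999 -0.0028 -0.0149] pitch deg (up +) 0.8562160128049422
tag [ 318.2324 1238.4425] dir in tool [ 1.     -0.0003 -0.0029] pitch deg (up +) 0.16375046092345685
pad corners [228.9573 190.25  ] [406.699 190.25 ] tag corners [253.6894 218.25  ] [382.083 218.25 ]
```

```bash
python3 - <<'E'
from h import *
np.set_printoptions(precision=4,suppress=True)
c=ctrl.read_camera('wrist'); M=np.array(c['mount']);K=np.array(c['intrinsics'])
def f(uv,z):
    k=np.linalg.solve(K,[*uv,1]);d=M[:3,:3]@np.array([k[0],-k[1],-k[2]]);o=M[:3,3];return (o+d*(z-o[2])/d[2])*1000
print(M[:3,3])
for z in(.0315,.0325,.0335): print(z,'pad',f((228.96,190.25),z)[:2],f((406.7,190.25),z)[:2],'tag edge',f((318,218.25),z)[:2])
print('tag sides at 330: top z',f((260.76,330),.0265),f((375.09,330),.0265),'pad at 330',f((241.67,330),.0325),f((394.8,330),.0325))
E
```

```text
[ 0.0811 -0.0003 -0.1244]
0.0315 pad [ 53.3781 -41.9548] [53.3607 41.6171] tag edge [39.7741 -0.0982]
0.0325 pad [ 53.2004 -42.2221] [53.1829 41.8859] tag edge [39.5091 -0.0969]
0.0335 pad [ 53.0227 -42.4893] [53.0051 42.1547] tag edge [39.2442 -0.0957]
tag sides at 330: top z [-19.396  -30.1114  26.5   ] [-19.4348  29.8421  26.5   ] pad at 330 [-23.3846 -41.7015  32.5   ] [-23.4385  41.7915  32.5   ]
```

move_arm([
  [-1, 0, 0, -0.1, 0, 0, 0],
  [-1, 0, 0, -0.06, 0, 0, 0],
  [-1, 0.05, 0, 0, 0, 0.09, 0],
  [-1, 0, 0, 0, 0, 0, 0],
  [-1, 0, 0, 0.06, 0, 0, 0],
  [-1, 0, 0, 0.04, 0, 0, 0],
  [-1, 0, 0, 0.02, 0, 0, 0],
  [-1, 0, 0, 0, 0, 0, 0],
])

```text
time_s: 27.3
ee_pos: [0.6337, -0.0775, 0.1383]
tool_rot: [0.989, 0.111, 0.096, -0.011]
force: [0.2, -0.0, -1.3]
grip_width: 0.0111
grip_force: 58.6
```

move_arm([
  [-1, 0, 0, 0.02, 0, 0, 0],
  [-1, 0, 0, 0, 0, 0, 0],
])

```text
time_s: 27.5
ee_pos: [0.6338, -0.0775, 0.1381]
tool_rot: [0.989, 0.111, 0.096, -0.011]
force: [-0.4, 0.7, 1.4]
grip_width: 0.011
grip_force: 59.2
```

move_arm([
  [-1, 0, 0, 0.02, 0, 0, 0],
  [-1, 0, 0, 0, 0, 0, 0],
  [-1, 0, 0, 0, 0, 0, 0],
])

```text
time_s: 27.8
ee_pos: [0.6339, -0.0775, 0.138]
tool_rot: [0.989, 0.111, 0.096, -0.011]
force: [-2.9, 0.0, 6.2]
grip_width: 0.011
grip_force: 59.9
```

```bash
cat > chk.py <<'E'
from h import *
np.set_printoptions(precision=4,suppress=True)
from scipy.ndimage import map_coordinates as mc
s,Rm=err(); c=cam('wrist'); g=cv2.GaussianBlur(cv2.cvtColor(c['img'],cv2.COLOR_BGR2GRAY),(3,3),0).astype(float)
def line(p,r,w=5):
    p=np.array(p,float);r=np.array(r,float);d=(r-p)/np.linalg.norm(r-p);n=np.array([-d[1],d[0]]);pts=[]
    for f in np.linspace(.03,.97,80):
        o=p+f*(r-p);k=np.arange(-w,w+.01,.25);S=np.array([o+t*n for t in k]);v=mc(g,[S[:,1],S[:,0]],order=1);gr=np.abs(np.gradient(v))
        if gr.max()>4: pts.append(S[gr.argmax()])
    pts=np.array(pts,np.float32); vx,vy,x0,y0=cv2.fitLine(pts,cv2.DIST_WELSCH,0,.01,.01).ravel()
    return np.array([-vy,vx,vy*x0-vx*y0])
F=lambda x,y:(220+x/2,120+y/2)
P=[line(F(23,150),F(55,445)),line(F(372,150),F(347,445))]
T=[line(F(68,210),F(83,430)),line(F(324,210),F(313,430))]
T0=line(F(80,197),F(315,197)); P0=line(F(30,144),F(365,144))
cm=ctrl.read_camera('wrist'); M=np.array(cm['mount']);K=c['K']
def f(uv,z):
    k=np.linalg.solve(K,[*uv,1]);d=M[:3,:3]@np.array([k[0],-k[1],-k[2]]);o=M[:3,3];return (o+d*(z-o[2])/d[2])*1000
for nm,L in(('pad',P),('tag',T)):
    v=np.cross(*L); k=np.linalg.solve(K,v); d=M[:3,:3]@np.array([k[0],-k[1],-k[2]]); d/=np.linalg.norm(d)*np.sign(d[0]); print(nm,'pitch',np.degrees(np.arctan2(-d[2],d[0])),'yaw',np.degrees(d[1]))
x=lambda a,b:(lambda v:v[:2]/v[2])(np.cross(a,b))
print('pad',f(x(P0,P[0]),.0325),f(x(P0,P[1]),.0325)); print('tag',f(x(T0,T[0]),.0325),f(x(T0,T[1]),.0325)); print('rows',x(P0,P[0]),x(T0,T[0]))
cv2.imwrite('pics/last.png',c['img'])
E
python3 chk.py
```

```text
tcp [ 0.6339 -0.0775  0.138 ] yaw 12.829473300409154 tilt [ 0.1879  0.0425 -0.9813] t 27.8 w 0.011032681371403818 [-2.8903  0.0166  6.211 ]
turn units [ 0.0011 -0.0942  0.0034] tool delta to tcp at 32.5mm (mm) [-1.6884  0.1953  3.7865] in face [ 1.6346  0.1968 36.31  ]
pad pitch -0.5556738964810656 yaw 0.02696966277685153
tag pitch -0.7263132612025782 yaw 0.030850506835660173
pad [ 51.3911 -41.7392  32.5   ] [51.2537 41.6947 32.5   ]
tag [ 39.0833 -31.2019  32.5   ] [39.7265 30.9885 32.5   ]
rows [230.2933 194.0552] [254.0477 219.1308]
```

move_arm([
  [-1, 0, 0, 0.015, 0, 0, 0],
  [-1, 0, 0, 0, 0, 0, 0],
  [-1, 0, 0, 0, 0, 0, 0],
])

```text
time_s: 28.2
ee_pos: [0.634, -0.0775, 0.138]
tool_rot: [0.989, 0.111, 0.096, -0.011]
force: [-3.8, 0.9, 9.9]
grip_width: 0.0111
grip_force: 60.4
```

```bash
python3 chk.py; python3 - <<'E'
from h import *
sc=cam('scene'); c=cv2.imread('pics/last.png'); a=cv2.imread('pics/scene0.png')
o=np.zeros((600,800,3),np.uint8)
o[:300,:400]=c[130:430,120:520]
for i,(im,y) in enumerate(((a,0),(sc['img'],300))): o[y:y+300,400:]=cv2.resize(im[200:275,222:322],None,fx=4,fy=4,interpolation=2)
o[300:,:400]=cv2.resize(sc['img'][290:440,320:520],None,fx=2,fy=2)
cv2.imwrite('pics/fin.png',o)
E
```

```text
tcp [ 0.634  -0.0775  0.138 ] yaw 12.837309983764047 tilt [ 0.1882  0.0424 -0.9812] t 28.2 w 0.011052117904915244 [-3.7609  0.8846  9.9499]
turn units [ 0.0021 -0.0957  0.0042] tool delta to tcp at 32.5mm (mm) [-1.7643  0.1993  3.7292] in face [ 1.7105  0.2015 36.2541]
pad pitch -0.6603245165438314 yaw 0.05200363399689491
tag pitch -0.647167987224691 yaw 0.027460841289360306
pad [ 51.2979 -41.7181  32.5   ] [51.2807 41.7113 32.5   ]
tag [ 39.083 -31.244  32.5  ] [39.7263 30.9612 32.5   ]
rows [230.3539 194.25  ] [253.961  219.1317]
```

View pics/fin.png

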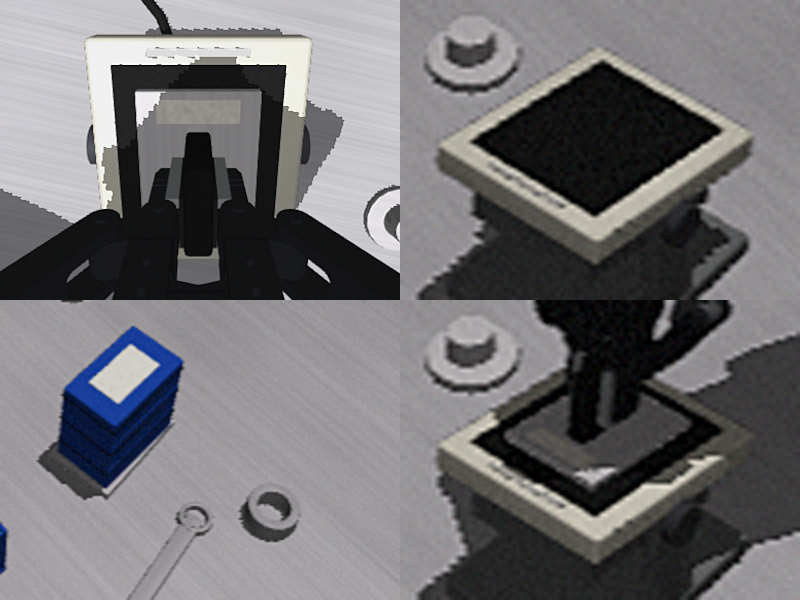

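```bash
python3 -c "
from station import ctrl
print(ctrl.hand_in())"
```

```text
the job is handed in; nothing more can be done
None
```

I stacked both cases squarely on the pallet case and handed the job in at about 28 s, with the tag flush and centred on the reader pad, still gripped and pressed at about 10 N; the first contact briefly pressed at about 35 N, over the 25 N the hinge is said to hold, but the head shows no visible change of tilt in the before and after pictures.

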